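Level and lock the flask tilting stand

ROBOT

A 7-joint arm with a two-finger parallel gripper is mounted at the origin on the work surface. World frame = base frame: x ahead of the robot, y to its left, z up, the work surface at z = 0. Lengths are in m, angles in rad, forces in N, time in s.
With the tool pointing down it reaches from about 0.4 to 0.875 m from the base axis. Payload 19.3 kg.
Tool frame: the origin (TCP) lies midway between the tips of the shut fingers; the grasp point (between the pads) lies 19 mm behind it; z points along the fingers, y is the line along which they close (so a half turn about z gives the same grasp; the last joint's range is limited). The gripper opens to 85 mm and grips with 20 to 120 N. Pads are 22 mm wide; open, the fingers measure 114 mm over their backs; the gripper's body (76 mm by 85 mm) begins 54 mm behind the grasp point. The pads swing forward as they close: fully open they stand 13 mm farther back than shut.
Start: joints at [-1.256, 0.521, -0.036, 1.599, 0.021, 1.021, -0.113], TCP at [0.235, 0.579, 0.231] pointing down, gripper open.
Joint ranges: [-2.91, 2.91], [-0.3, 2.13], [-1.5, 1.42], [0.17, 2.43], [-1.26, 4.41], [0.16, 1.93], [-2.52, 2.52]. Speed limits (rad/s): [1.89, 1.89, 2.39, 2.39, 3.01, 3.01, 3.01].

INTERFACE

Orientations are given as [roll, pitch, yaw] about the fixed x, y, z axes, in that order (R = Rz(yaw) Ry(pitch) Rx(roll)).
In Python, from workcell import telemetry, grab_frame, calibration, bot, outline_of, landmark_of gives the robot as it stands. The module is installed in compiled form; this text tells all that it offers.
- The arm moves only by the shell command python3 -m inch 'ROWS' [FORCE]. ROWS is JSON, a list of rows, each a list of 7 numbers: the shift along the tool's x, y, z in m, then the turn, a rotation vector about the tool's x, y, z in rad, then the closure, from 0 (fully open) to 1 (shut). A call has 1 to 5 rows; each row shifts and turns the commanded pose from where the row before left it, along the tool's axes as they then stand; what a row does not reach is not made up. A row lasts 1/10 s, in which the tool goes at most 50 mm and 8.59 degrees, less where a joint would pass 70% of its speed; a pose out of reach is approached as far as the arm can. A call is refused whole if a number of a shift passes 0.05 or a number of a turn 0.15, either way. A call with a gripper value outside its range is refused whole. The fingers move at their own pace and stop on an object; FORCE is the grip in N (left out, the last holds). Time passes only in rows, so rows that do not move let the fingers close. It gives the time, the measured TCP pose, the force, the opening and the grip force at its end, in the units of the state.
- telemetry.observe(): the state, without advancing time (a new reading comes with each control period).
- grab_frame(name): name is "scene" or "top" or "wrist"; returns the picture (384x512x3 uint8, red, green, blue); there is no depth.
- calibration(name): a dict with "fovy" (degrees; the focal length in pixels is half the picture's height over the tangent of half this angle, whatever the lens; pixels are square), "cx", "cy" (the principal point, pixels), "dist" ([k1, k2, p1, p2, k3] as OpenCV has them; the pictures are not rectified), "pose" (4x4, takes a point from camera to world coordinates). Camera axes: x right, y down, z forward; pixel columns grow to the right and rows downward; lengths in m; the calibration is good to about 2 mm. A picture is of the moment at which its call begins: read the wrist's pose just before it. calibration takes no time and is no camera call; for the wrist camera it gives the pose at the moment of the call.
- bot.job_done(): hands the job in; it is judged then, once.
Trained networks look in the newest picture that a camera, given by its name, has taken for a name from the list of things; names that differ only in an ending like _2 or _b are one class to them, and where a whole thing is asked for, a point or a joint stands for the part that bears it (a point fixed in the world has none). Each returns a list of dicts, best first, with "score" (0 to 1); they miss things now and then, are a little off and sometimes report something else, mostly with a low value. They report only what shows in the picture. A call takes as long as a camera call.
- outline_of(label, camera): "region" (384x512 bool, what is visible of it) and "rect" ([left, top, right, bottom] in pixels, round what is visible of it).
- landmark_of(label, camera): "xy" ([column, row] in pixels: a listed point, or the origin of a listed thing).
The state is a dict: "clock": time; "qpos": joint angles; "qd": joint speeds; "joint_efforts": joint torques, N m; "position": TCP position; "tool_rot": TCP orientation; "force": force on the tool from outside, world axes, zero at the start; "moment": the same for the moment, N m; "grip_width": finger opening in m; "finger_force": force on a finger pad.
Only numpy, scipy, OpenCV 4.12 (cv2) and the standard library are available. Lean on these libraries where they do the work, as an engineer would, in place of code of your own. Each camera call takes 0.05 s, during which the arm holds its last target. There are 200 camera calls.

TASK

The flask has drained: bring the sprung tilting platform it lies on slowly down until it is level and pressed firmly onto its rubber stops, keep it there while you turn the bar-handled catch clockwise as far as it goes so that its tongue sits under the steel keeper, then let go so that the platform stays locked level. Do not force the stops or the catch, never let the platform fly up or slam down, and leave the flask lying where it is and the other things on the bench undisturbed.

Things in the scene. Friction and masses are not known exactly. Their poses are not given: they have to be found in the camera images.
- stand: Bench tilting stand: white base plate 235 x 156 mm, top 16 mm above the origin, aluminium bearing blocks at its far (+x) end. Origin: under the base plate (which spans x -123 to +113 mm). x points from catch end to hinge end, y along the hinge, z up. Hinge pin: x +85, z +48 mm, along y. It stands firmly on levelling screws on a 2 mm grey bench mat: origin 4 to 9 mm above the bench. Place and yaw (up to 0.35) vary.
- platform (a joint): Tilt of the black platform, 200 x 122 x 8 mm, about the hinge pin, rad. 0 = level (top face 52 mm above the stand's origin); positive = catch end up. A torsion spring holds it at its upper limit, 0.24. Downward push needed at the catch: 3 to 4 N to start, about 6 N when it meets the rubber stops, then 25 to 30 N more per mm as they squash; locked level is within 0.025 of 0, as the front rest is set.
- catch_grip (a point): Point on the catch's turning axis at the height to grip its handle: 150 mm from the hinge pin, 27 mm above the platform's top face. Aluminium bar handle 44 long, 12 thick, top 9 mm above this point, lower edge 22 mm below it on a round boss 28 mm wide, 5 high. Point's x axis = length of the bar; z axis = turning axis, square to the platform (leans with it).
- catch (a joint): Turn of the catch, rad: 0 = open, bar pointing along the slope (towards the hinge); grows clockwise seen from above; end stop 1.5, bar crosswise. Little friction (0.04 Nm). A steel tongue below, 38 mm long, square to the bar, swings out past the front edge and under the keeper's lip (from about 0.9, fully at 1.25) only while 14 N or more hold the platform on its squashed stops; else it strikes the lip. 15 to 17 N is right; over 20 N forces the stops (6 N each).
- frontrest: Front rest under the platform's catch end: an aluminium bar on two setting screws carries two rubber stops (stops_c0, stops_c1; 33 mm in front of the catch axis, 44 mm to each side) and, 36 mm in front of the axis, the steel keeper with a lip 44 wide, 4 thick. Origin: the stand's origin. The bar was set for this bench, up to 4 mm higher or lower than drawn, a setting the poses do not show: feel for it.
- flask: Clear empty culture flask, 97 x 50 x 24 mm, 40 to 70 g, white screw cap, lying loose across the platform by the hinge-side fence, neck to stand +y. Origin: centre of its underside; z up out of its broad side. 68 mm of bare platform lie between it and the catch axis. To stay as it is; not to be touched.
- seat (a point): Point on the platform's top face at the middle of the flask's place, 57 mm from the hinge pin. The flask must stay within 25 mm of it.
- dishes: Bystander: stack of three clear culture dishes, 89 mm wide, 46 high, loose beside the stand. Origin: centre of its underside.
- pipette: Bystander: white pipette 245 mm long, 30 mm thick, lying loose beside the stand. Origin: under its middle, x along it.
- marker: Bystander: black marker pen 135 mm long, 13 mm thick, lying loose on the mat. Origin: under its middle, x along it.
- tipbox: Bystander: grey box of pipette tips with clear lid, 122 x 84 x 68 mm. Origin: centre of its underside.

How it is judged:
By the outcome, as a careful person would: the job done as asked, in the order asked, and still so for the second after the job is handed in, with the robot touching nothing.
It also fails if it takes over 46 s, if anything falls off the work surface, if the arm or the gripper's body presses on something with over 40 N, if the wrist force passes 120 N, or if a joint passes its speed limit or range.

## Working session

There is one attempt and no reset: what is moved stays moved. The work goes in short steps, Python scripts to look and compute and a shell command to move; the robot and the scene stay as the last step left them, time stands still between calls to the robot, and variables do not carry over. Pictures are saved under pics/ and viewed, at most 10 in all, crops included, and the job is handed in when it is done.

```bash
mkdir -p pics
cat > h.py <<'E'
import numpy as np, cv2
from workcell import telemetry, grab_frame, calibration, bot, outline_of, landmark_of
from scipy.spatial.transform import Rotation as R
def cam(n):
    c=calibration(n); f=192/np.tan(np.radians(c["fovy"])/2)
    return np.array([[f,0,c["cx"]],[0,f,c["cy"]],[0,0,1]]),np.array(c["dist"]),np.array(c["pose"])
def ray(n,xy):
    K,d,T=cam(n); u=cv2.undistortPoints(np.array([[xy]],float),K,d)[0,0]
    v=T[:3,:3]@np.array([u[0],u[1],1]); return T[:3,3],v/np.linalg.norm(v)
def onz(n,xy,z):
    o,v=ray(n,xy); return o+v*(z-o[2])/v[2]
def proj(n,P):
    K,d,T=cam(n); Ti=np.linalg.inv(T)
    return cv2.projectPoints(np.atleast_2d(P).astype(float),cv2.Rodrigues(Ti[:3,:3])[0],Ti[:3,3],K,d)[0][:,0]
def tri(obs):
    A=np.zeros((3,3));b=np.zeros(3)
    for n,xy in obs:
        o,v=ray(n,xy);M=np.eye(3)-np.outer(v,v);A+=M;b+=M@o
    return np.linalg.solve(A,b)
def save(n,name):
    im=grab_frame(n); cv2.imwrite(f"pics/{name}.png",im[:,:,::-1]); return im
E
python3 - <<'E'
from h import *
s=telemetry.observe(); print({k:np.round(v,3) for k,v in s.items()})
ims=[save(n,n) for n in("scene","top","wrist")]
cv2.imwrite("pics/st.png",np.hstack([cv2.resize(i[:,:,::-1],(400,300)) for i in ims[:2]]))
for l in["stand","catch_grip","frontrest","flask","seat","dishes","pipette","marker","tipbox","stops_c0"]:
    for n in("scene","top","wrist"):
        try: print(l,n,[(np.round(r["xy"],1),round(r["score"],2)) for r in landmark_of(l,n)[:2]])
        except Exception as e: print(l,n,e)
for n in("scene","top","wrist"): print(n,np.round(cam(n)[2],3).tolist())
E
```

```text
{'clock': np.float64(0.0), 'qpos': array([-1.256,  0.522, -0.036,  1.6  ,  0.021,  1.021, -0.113]), 'qd': array([-0.   , -0.001, -0.001,  0.   , -0.001,  0.001, -0.001]), 'joint_efforts': array([ 1.0000e-03, -9.2712e+01,  1.9800e+00, -3.6992e+01,  1.8000e-02,
        8.0000e-03, -0.0000e+00]), 'position': array([0.235, 0.579, 0.231]), 'tool_rot': array([-3.14 ,  0.   ,  2.757]), 'force': array([ 0.017, -0.374,  0.214]), 'moment': array([ 0.021, -0.011, -0.008]), 'finger_force': np.float64(0.0), 'grip_width': np.float64(0.085)}
stand scene [(array([247.3, 196.8]), 0.8)]
stand top [(array([262. , 194.5]), 0.59)]
stand wrist []
catch_grip scene [(array([237. , 160.7]), 0.57)]
catch_grip top [(array([265. , 218.8]), 0.48)]
catch_grip wrist []
frontrest scene [(array([247. , 195.8]), 0.36)]
frontrest top [(array([260.3, 183.5]), 0.28), (array([202.9, 197.1]), 0.17)]
frontrest wrist []
flask scene [(array([250.8, 194.8]), 0.73)]
flask top [(array([258.9, 183.1]), 0.89)]
flask wrist []
seat scene [(array([247.9, 195.7]), 0.95)]
seat top [(array([259.8, 183.6]), 0.87)]
seat wrist []
dishes s
[... 429 characters left out ...]
ox wrist [(array([243.9, 279.3]), 0.92)]
stops_c0 scene it knows: catch_grip, dishes, flask, frontrest, marker, pipette, seat, stand, tipbox
stops_c0 top it knows: catch_grip, dishes, flask, frontrest, marker, pipette, seat, stand, tipbox
stops_c0 wrist it knows: catch_grip, dishes, flask, frontrest, marker, pipette, seat, stand, tipbox
scene [[0.338, 0.806, -0.487, 1.146], [0.941, -0.295, 0.165, -0.057], [-0.01, -0.514, -0.858, 1.134], [0.0, 0.0, 0.0, 1.0]]
top [[0.013, -0.998, 0.066, 0.471], [-1.0, -0.013, -0.004, 0.147], [0.005, -0.066, -0.998, 1.15], [0.0, 0.0, 0.0, 1.0]]
wrist [[0.375, 0.893, 0.246, 0.172], [0.927, -0.362, -0.1, 0.605], [0.0, 0.266, -0.964, 0.374], [0.0, 0.0, 0.0, 1.0]]
```

View pics/scene.png

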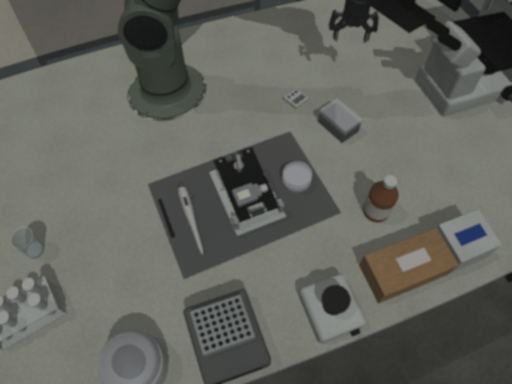

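View pics/top.png

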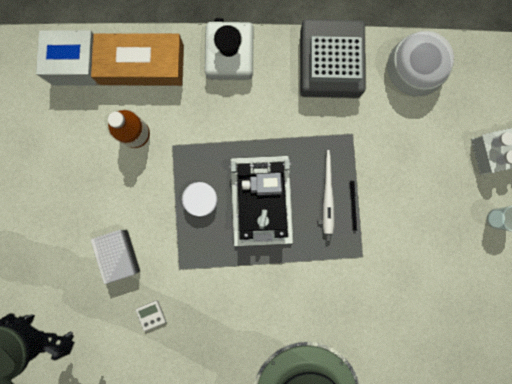

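The scene shows the stand at about (247,195), with the catch at about (238,160). In the top view the stand is at (262,200), the catch bar at (263,218), the dishes are to its left, and the pipette and marker to its right. Next I'll fit the stand's pose.

```bash
cat >> h.py <<'E'
def pts(p,t=0.24):
    x,y,yaw,z=p
    c,s=np.cos(t),np.sin(t)
    hp=lambda a,b,h:np.array([.085+a*c+h*s,b,.048-a*s+h*c])
    L={"stand":np.zeros(3),"seat":hp(-.057,0,.004),"catch_grip":hp(-.150,0,.031)}
    Rz=R.from_euler("z",yaw)
    W=lambda v:Rz.apply(v)+[x,y,z]
    return {k:W(v) for k,v in L.items()},W,hp
E
python3 - <<'E'
from h import *
from scipy.optimize import least_squares
ims={n:grab_frame(n) for n in("scene","top")}
obs=[]
for n in ims:
    for l in("seat","catch_grip","stand"):
        for k in range(2):
            r=landmark_of(l,n)
            if r: obs.append((l,n,r[0]["xy"],r[0]["score"]));
for o in obs: print(o)
def f(p):
    P=pts(p)[0]; return np.concatenate([(proj(n,P[l])[0]-xy)*(0.3 if l=="stand" else 1) for l,n,xy,s in obs]+[[(p[3]-.0085)/.002]])
best=min((least_squares(f,[.47,.0+.13,y0,.0085],loss="soft_l1") for y0 in(0,.3,-.3)),key=lambda r:r.cost)
p=best.x; print(p,best.cost,np.round(best.fun,1)); np.save("p.npy",p)
P,W,hp=pts(p); print(P)
out=[]
for n in ims:
    im=cv2.resize(ims[n][:,:,::-1],None,fx=4,fy=4,interpolation=cv2.INTER_CUBIC)
    def dl(v,c): cv2.polylines(im,[np.int32(proj(n,[W(q) for q in v])*4+2)],True,c,1)
    dl([(-.123,-.078,.016),(.113,-.078,.016),(.113,.078,.016),(-.123,.078,.016)],(0,255,0))
    # bar top
    dl([hp(-.15+a,b,.040) for a,b in((-.022,-.006),(.022,-.006),(.022,.006),(-.022,.006))],(0,0,255))
    dl([hp(-.185,b,.004) for b in(-.061,.061)]+[hp(-.0,b,.004) for b in(.061,-.061)],(255,255,0))
    c=np.int32(proj(n,P["seat"])[0]*4); out.append(im[c[1]-260:c[1]+260,c[0]-200:c[0]+200])
cv2.imwrite("pics/ov.png",np.hstack(out))
E
```

```text
('seat', 'scene', [250.8, 194.2], 0.83)
('seat', 'scene', [250.8, 194.2], 0.83)
('catch_grip', 'scene', [238.5, 162.0], 0.67)
('catch_grip', 'scene', [238.5, 162.0], 0.67)
('stand', 'scene', [244.5, 199.5], 0.75)
('stand', 'scene', [244.5, 199.5], 0.75)
('seat', 'top', [259.0, 187.1], 0.8)
('seat', 'top', [259.0, 187.1], 0.8)
('catch_grip', 'top', [265.5, 217.9], 0.56)
('catch_grip', 'top', [265.5, 217.9], 0.56)
('stand', 'top', [262.0, 196.1], 0.71)
('stand', 'top', [262.0, 196.1], 0.71)
[0.52777971 0.12892304 0.15081541 0.00719376] 7.819767939073837 [ 0.2 -1.2  0.2 -1.2 -1.6  0.3 -1.6  0.3  0.6 -1.   0.6 -1.   0.6 -1.7
  0.6 -1.7 -0.8  0.1 -0.8  0.1 -0.3  0.7 -0.3  0.7 -0.7]
{'stand': array([0.52777971, 0.12892304, 0.00719376]), 'seat': array([0.55801708, 0.1335182 , 0.07262816]), 'catch_grip': array([0.47505317, 0.12091022, 0.12096063])}
```

View pics/ov.png

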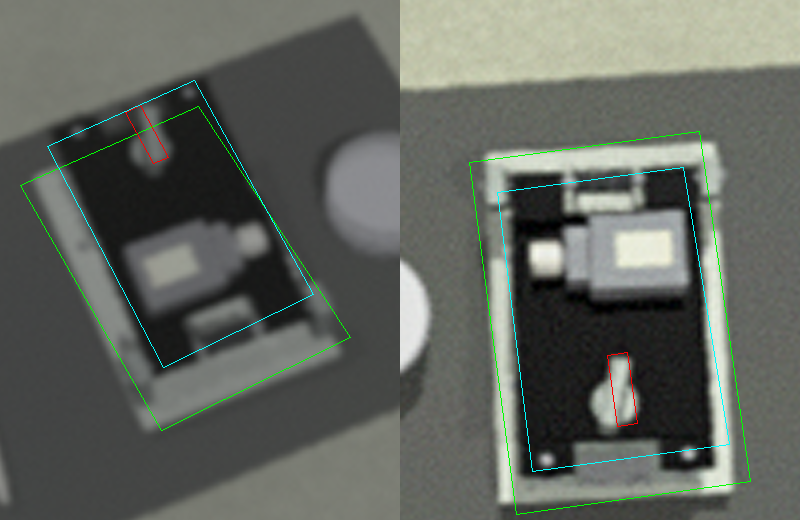

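The overlay yaw is off. The plate corners in the top crop are at about (487,152), (717,143), (733,492) and (498,502), so yaw is about 0.045. I'll refit using the corners.

Run:
```python
from h import *
from scipy.optimize import least_squares
p0=np.load("p.npy"); S=pts(p0)[0]["seat"]
off={n:np.int32(proj(n,S)[0]*4)-[200,260] for n in("scene","top")}
C=[("top",487-400,152,.113,.078),("top",717-400,143,.113,-.078),("top",733-400,492,-.123,-.078),("top",498-400,502,-.123,.078),
("scene",145,432,.113,-.078),("scene",345,350,.113,.078),("scene",30,180,-.123,-.078)]
ims={n:grab_frame(n) for n in off}
ob=[(n,(np.array([u,v])+off[n]-2)/4,np.array([x,y,.016])) for n,u,v,x,y in C]
def f(p):
    W=pts(p)[1]; return np.concatenate([proj(n,W(q))[0]-xy for n,xy,q in ob]+[[(p[3]-.0085)/.002]])
r=least_squares(f,p0,loss="soft_l1"); p=r.x; print(p,np.round(r.fun,1)); np.save("p.npy",p)
P,W,hp=pts(p); print(P)
for l in P:
  for n in off: print(l,n,proj(n,P[l])[0])
out=[]
for n in ims:
    im=cv2.resize(ims[n][:,:,::-1],None,fx=4,fy=4,interpolation=cv2.INTER_CUBIC)
    def dl(v,c): cv2.polylines(im,[np.int32(proj(n,[W(q) for q in v])*4+2)],True,c,1)
    dl([(-.123,-.078,.016),(.113,-.078,.016),(.113,.078,.016),(-.123,.078,.016)],(0,255,0))
    dl([hp(-.15+a,b,.040) for a,b in((-.022,-.006),(.022,-.006),(.022,.006),(-.022,.006))],(0,0,255))
    dl([hp(-.185,b,.004) for b in(-.061,.061)]+[hp(-.0,b,.004) for b in(.061,-.061)],(255,255,0))
    c=np.int32(proj(n,P["seat"])[0]*4); out.append(im[c[1]-260:c[1]+260,c[0]-200:c[0]+200])
cv2.imwrite("pics/ov2.png",np.hstack(out))
s=telemetry.observe(); print(s["position"],R.from_euler("xyz",s["tool_rot"]).as_matrix().round(3).tolist())
```

```text
[0.52886395 0.12877367 0.05916234 0.00735235] [-0.8 -0.7 -0.2 -1.   0.4  0.   0.3  0.3 -0.2 -0.7 -0.6  0.4  0.2 -1.4
 -0.6]
{'stand': array([0.52886395, 0.12877367, 0.00735235]), 'seat': array([0.55939499, 0.13058207, 0.07278675]), 'catch_grip': array([0.47562534, 0.12562027, 0.12111922])}
stand scene [246.66969987 196.49659348]
stand top [260.91513197 198.11989679]
seat scene [250.21083284 193.68315414]
seat top [260.78158655 184.87266398]
catch_grip scene [238.53964495 161.98228971]
catch_grip top [262.75051254 217.71344582]
[0.23463121 0.57927168 0.23129644] [[-0.927, 0.375, 0.0], [0.375, 0.927, -0.0], [-0.0, -0.0, -1.0]]
```

View pics/ov2.png

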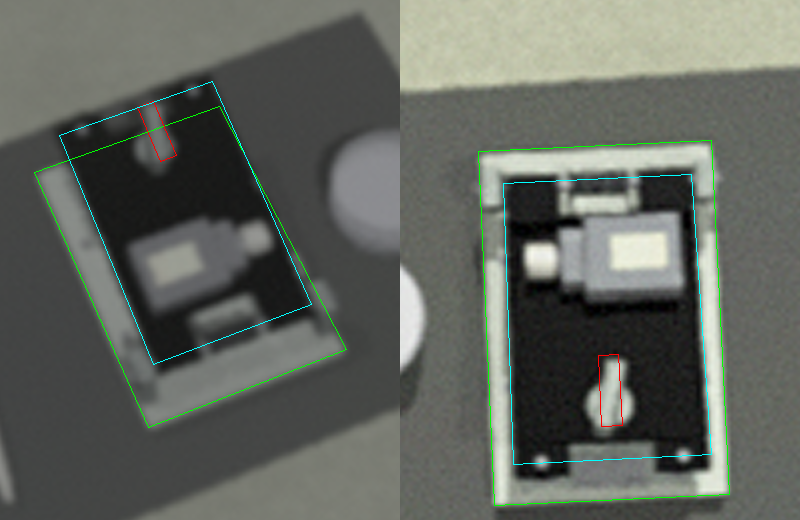

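```bash
cat >> h.py <<'E'
def goal(p,t,up,dq=0,off=(0,0)):
    """TCP pose so grasp point is `up` m above catch_grip along the axis"""
    P,W,hp=pts(p,t); Rz=R.from_euler("z",p[2])
    a=Rz.apply([np.sin(t),0,np.cos(t)]); x=-Rz.apply([np.cos(t),0,-np.sin(t)])
    M=np.array([x,np.cross(-a,x),-a]).T
    M=R.from_matrix(M)*R.from_euler("z",dq)
    return P["catch_grip"]+a*(up-.019)+Rz.apply([off[0],off[1],0]),M
def need(g):
    s=telemetry.observe(); C=R.from_euler("xyz",s["tool_rot"])
    print("shift mm",(C.inv().apply(g[0]-s["position"])*1e3).round(2),"turn",(C.inv()*g[1]).as_rotvec().round(4),"clk",round(s["clock"],2),"F",np.round(s["force"],2),"M",np.round(s["moment"],3),"w",np.round(s["grip_width"],4),"ff",np.round(s["finger_force"],1),"q",np.round(s["qpos"],2))
E
python3 -c "
from h import *
p=np.load('p.npy');need(goal(p,.24,.08))"
```

```text
shift mm [-406.75 -323.79   50.95] turn [ 0.0532  0.2361 -0.4418] clk 2.3 F [0.26 0.45 0.13] M [-0.004  0.041 -0.012] w 0.0853 ff 0.0 q [-1.26  0.52 -0.04  1.6   0.02  1.02 -0.11]
```

```bash
python3 -m inch '[[-0.029,-0.023,0,0,0,0,0],[-0.029,-0.023,0,0,0,0,0],[-0.029,-0.023,0,0,0,0,0],[-0.029,-0.023,0,0,0,0,0],[-0.029,-0.023,0,0,0,0,0]]'
python3 -m inch '[[-0.029,-0.023,0,0,0,0,0],[-0.029,-0.023,0,0,0,0,0],[-0.029,-0.023,0,0,0,0,0],[-0.029,-0.023,0,0,0,0,0],[-0.029,-0.023,0,0,0,0,0]]'
python3 -m inch '[[-0.029,-0.023,0.005,0,0,0,0.3],[-0.029,-0.023,0.005,0,0,0,0.3],[-0.029,-0.023,0.005,0,0,0,0.3],[-0.029,-0.023,0.005,0,0,0,0.3],[0,0,0,0,0,0,0.3]]'
python3 -c "
from h import *
p=np.load('p.npy');need(goal(p,.24,.08))"
```

```text
clock: 2.8
position: [0.3264, 0.4169, 0.2314]
tool_rot: [3.141, 0.0, 2.757]
force: [0.7, 0.6, -0.1]
grip_width: 0.0855
finger_force: 0.0
clock: 3.3
position: [0.4177, 0.2559, 0.2315]
tool_rot: [3.141, 0.0, 2.757]
force: [0.9, 0.0, 0.2]
grip_width: 0.0855
finger_force: 0.0
clock: 3.8
position: [0.4917, 0.1239, 0.2109]
tool_rot: [-3.14, 0.001, 2.751]
force: [-0.2, 0.3, 0.9]
grip_width: 0.0599
finger_force: 0.0
shift mm [ 2.46  1.89 30.53] turn [ 0.0523  0.2364 -0.4478] clk 3.8 F [-0.21  0.28  0.94] M [-0.028  0.001 -0.019] w 0.0599 ff 0.0 q [-0.45  0.36  0.11  1.93 -0.05  0.85  0.86]
```

```bash
python3 -m inch '[[0,0,0,0,0,-0.148,0.3],[0,0,0,0,0,-0.148,0.3],[0,0,0,0,0,-0.148,0.3],[0,0,0,0,0.12,0,0.3],[0,0,0,0,0.12,0,0.3]]'
python3 - <<'E'
from h import *
p=np.load('p.npy');need(goal(p,.24,.08))
im=save("wrist","w1")
P,W,hp=pts(p)
for n in("wrist",):
    for k in("catch_grip","seat","stand"): print(k,[(r["xy"],r["score"]) for r in landmark_of(k,n)[:1]],proj(n,P[k])[0])
v=cv2.resize(im[:,:,::-1],None,fx=1.5,fy=1.5,interpolation=cv2.INTER_CUBIC).copy()
def dl(q,c): cv2.polylines(v,[np.int32(proj("wrist",[W(a) for a in q])*1.5)],True,c,1)
dl([hp(-.15+a,b,.040) for a,b in((-.022,-.006),(.022,-.006),(.022,.006),(-.022,.006))],(0,0,255))
th=np.linspace(0,6.28,30)
dl([hp(-.15+.014*np.cos(x),.014*np.sin(x),.009) for x in th],(0,255,0))
dl([hp(-.185,b,.004) for b in(-.061,.061)]+[hp(-.0,b,.004) for b in(.061,-.061)],(255,255,0))
cv2.imwrite("pics/w1o.png",v)
E
```

```text
clock: 4.3
position: [0.4898, 0.129, 0.2125]
tool_rot: [3.14, -0.243, -3.081]
force: [0.5, 0.5, 0.3]
grip_width: 0.0599
finger_force: 0.0
shift mm [-7.9  -2.6  31.14] turn [ 0.0011 -0.003   0.0016] clk 4.3 F [0.46 0.54 0.27] M [-0.019 -0.176  0.014] w 0.0599 ff 0.0 q [-0.33  0.49 -0.01  1.74 -0.07  1.15  1.33]
catch_grip [([249.5, 197.2], 0.88)] [252.57539436 199.96465909]
seat [] [253.30793729 291.71017892]
stand [([251.9, 242.4], 0.75)] [253.75733338 243.00615725]
```

View pics/w1o.png

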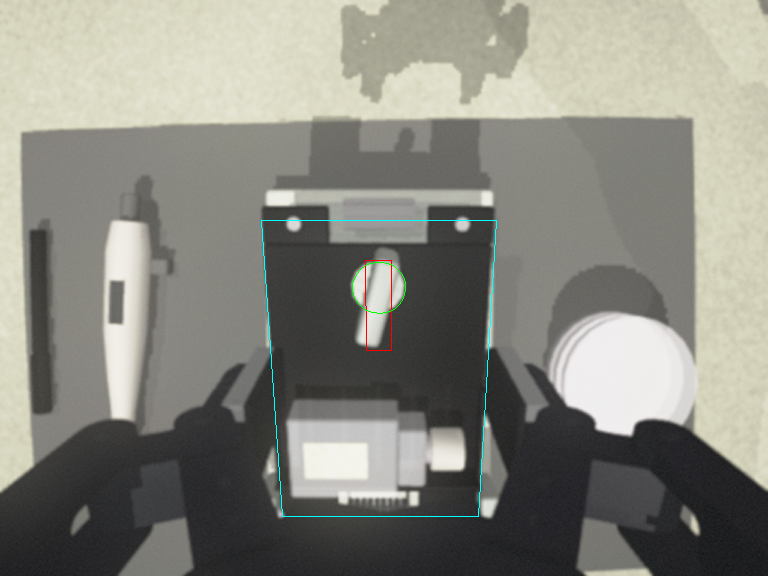

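The catch shows at about (377,297) in the 1.5x wrist view. The bar is already turned about 0.2 clockwise and lies a few mm nearer the robot than my model has it. The dishes and pipette are clear. I'll move closer and check.

```bash
python3 -c "
from h import *
p=np.load('p.npy');need(goal(p,.24,.05,.2,(-.0025,-.0005)))"
```

```text
shift mm [-4.65 -2.54 60.1 ] turn [-0.0002  0.0007  0.1998] clk 4.5 F [0.21 0.   0.23] M [ 0.007 -0.226 -0.048] w 0.0597 ff 0.0 q [-0.33  0.49 -0.01  1.75 -0.07  1.14  1.33]
```

```bash
python3 -m inch '[[-0.0015,-0.001,0.02,0,0,0,0.3],[-0.0015,-0.001,0.02,0,0,0,0.3],[-0.0015,-0.0005,0.02,0,0,0,0.3],[0,0,0,0,0,0.1,0.3],[0,0,0,0,0,0.1,0.3]]'
python3 -m inch '[[0,0,0,0,0,0,0.3]]' >/dev/null
cat > ov.py <<'E'
from h import *
import sys
t,cq,ox,oy=map(float,sys.argv[2:6])
p=np.load('p.npy');need(goal(p,t,.0,cq,(ox,oy)))
im=save("wrist",sys.argv[1]+"r")
print([(r["xy"],r["score"]) for r in landmark_of("catch_grip","wrist")[:1]])
P,W,hp=pts(p,t); Rz=R.from_euler("z",p[2])
o=Rz.apply([ox,oy,0]); print(proj("wrist",P["catch_grip"]+o))
v=cv2.resize(im[:,:,::-1],None,fx=1.5,fy=1.5,interpolation=cv2.INTER_CUBIC).copy()
def dl(q,c): cv2.polylines(v,[np.int32(proj("wrist",[W(a)+o for a in q])*1.5)],True,c,1)
C,S=np.cos(cq),-np.sin(cq)
dl([hp(-.15+a*C-b*S,a*S+b*C,.040) for a,b in((-.022,-.006),(.022,-.006),(.022,.006),(-.022,.006))],(0,0,255))
th=np.linspace(0,6.28,30)
dl([hp(-.15+.014*np.cos(x),.014*np.sin(x),.009) for x in th],(0,255,0))
cv2.imwrite(f"pics/{sys.argv[1]}.png",v)
E
python3 ov.py w2 .24 .2 -.0025 -.0005
```

```text
clock: 5.0
position: [0.4795, 0.1254, 0.152]
tool_rot: [-3.092, -0.234, 2.992]
force: [0.9, 0.1, 0.4]
grip_width: 0.06
finger_force: 0.0
shift mm [-0.82 -0.13 50.95] turn [ 0.0001  0.002  -0.0012] clk 5.1 F [-0.8  -0.25  0.79] M [ 0.019 -0.248 -0.017] w 0.06 ff 0.0 q [-0.36  0.55  0.04  1.82 -0.1   1.    1.17]
[]
[[254.98862147 222.02034581]]
```

View pics/w2.png

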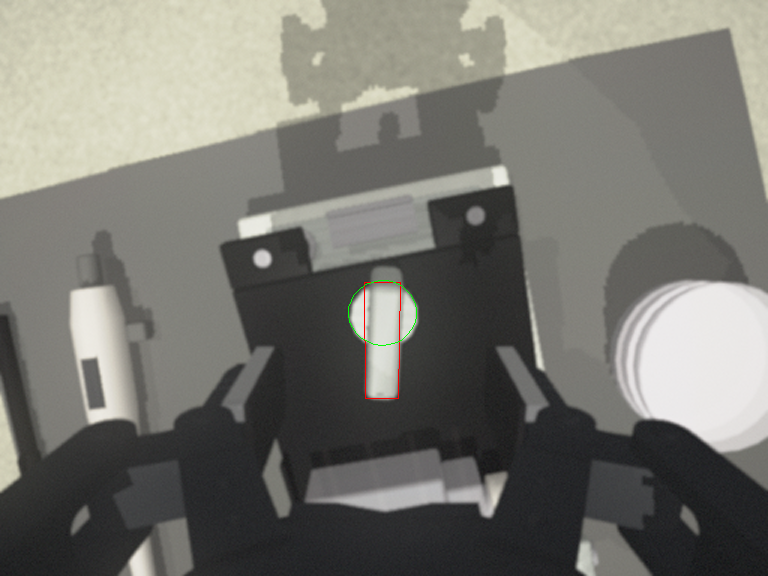

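The bar fits the model to within about 1 mm (red outline against the bar at (384,340)). I'll descend and grip.

```bash
python3 -m inch '[[-0.0007,0.0005,0.012,0,0,0,0.3],[0,0,0.012,0,0,0,0.3],[0,0,0.01,0,0,0,0.4],[0,0,0.008,0,0,0,0.5],[0,0,0.006,0,0,0,0.5]]' 40
python3 -m inch '[[0,0,0.001,0,0,0,0.6],[0,0,0,0,0,0,0.7],[0,0,0,0,0,0,0.8],[0,0,0,0,0,0,0.85],[0,0,0,0,0,0,0.9]]' 40
python3 -c "
from h import *
p=np.load('p.npy');need(goal(p,.24,.0,.2,(-.0025,.000)))"
```

```text
clock: 5.7
position: [0.4692, 0.1249, 0.1042]
tool_rot: [-3.093, -0.236, 2.995]
force: [0.0, 0.4, -0.5]
grip_width: 0.0427
finger_force: 0.0
clock: 6.2
position: [0.4698, 0.1246, 0.1045]
tool_rot: [-3.093, -0.234, 2.995]
force: [1.0, -4.9, 2.3]
grip_width: 0.0113
finger_force: 43.0
shift mm [0.8  0.55 2.03] turn [-0.0002  0.0008 -0.0005] clk 6.2 F [ 1.04 -4.93  2.35] M [-1.019 -0.358  0.224] w 0.0113 ff 43.0 q [-0.36  0.61  0.03  1.88 -0.1   0.89  1.17]
```

```bash
python3 -m inch '[[0,-0.0006,0,0,0,0,0.9],[0,0,0,0,0,0,0.9]]' 50
python3 -m inch '[[0.0001,0,0.0006,-0.0008,-0.0039,0,0.9],[0.0001,0,0.0012,-0.0016,-0.0078,0,0.9],[0.0001,0,0.0012,-0.0016,-0.0078,0,0.9],[0.0001,0,0.0012,-0.0016,-0.0078,0,0.9],[0.0001,0,0.0012,-0.0016,-0.0078,0,0.9]]'
python3 -c "
from h import *
p=np.load('p.npy');need(goal(p,.204,.002,.2,(-.0025,.000)))"
```

```text
clock: 6.4
position: [0.4697, 0.1245, 0.1044]
tool_rot: [-3.093, -0.234, 2.995]
force: [3.2, -1.8, 2.1]
grip_width: 0.0109
finger_force: 50.4
clock: 6.9
position: [0.468, 0.1244, 0.099]
tool_rot: [-3.101, -0.199, 2.997]
force: [4.5, -3.5, 1.9]
grip_width: 0.0112
finger_force: 50.5
shift mm [ 0.73  0.62 -0.32] turn [ 0.0004  0.0013 -0.0001] clk 6.9 F [ 4.54 -3.5   1.85] M [-0.651 -1.115  0.09 ] w 0.0112 ff 50.5 q [-0.37  0.6   0.03  1.91 -0.1   0.83  1.16]
```

```bash
python3 -m inch '[[-0.0003,0,0.0012,-0.0016,-0.0078,0,0.9],[-0.0001,0,0.0012,-0.0016,-0.0078,0,0.9],[0,0,0.0012,-0.0016,-0.0078,0,0.9],[0.0001,0,0.0012,-0.0016,-0.0078,0,0.9],[0.0001,0,0.0012,-0.0016,-0.0078,0,0.9]]'
python3 ov.py w3 .164 .2 -.0025 0
python3 - <<'E'
import cv2; a=cv2.imread("pics/w3.png")
cv2.imwrite("pics/w3c.png",a[150:500,180:580])
E
```

```text
clock: 7.4
position: [0.4663, 0.1243, 0.0929]
tool_rot: [-3.109, -0.161, 2.998]
force: [-0.6, -1.6, 5.7]
grip_width: 0.0111
finger_force: 50.7
shift mm [0.76 0.66 1.39] turn [-0.0001 -0.0005  0.    ] clk 7.4 F [-0.62 -1.6   5.72] M [-0.619 -0.032  0.034] w 0.0111 ff 50.7 q [-0.37  0.59  0.03  1.95 -0.09  0.76  1.16]
[([258.5, 264.6], 0.87)]
[[256.4499447  262.66853185]]
```

View pics/w3c.png

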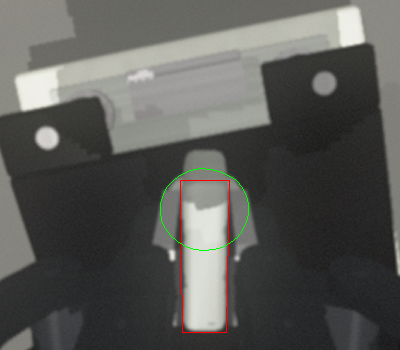

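The fingers hold the bar at about (205,250) in the crop, and the platform is following. Continuing down.

```bash
for i in 1 2; do python3 -m inch '[[0.0001,0,0.0012,-0.0016,-0.0078,0,0.9],[0.0001,0,0.0012,-0.0016,-0.0078,0,0.9],[0.0001,0,0.0012,-0.0016,-0.0078,0,0.9],[0.0001,0,0.0012,-0.0016,-0.0078,0,0.9],[0.0001,0,0.0012,-0.0016,-0.0078,0,0.9]]'; done
python3 -c "
from h import *
p=np.load('p.npy');need(goal(p,.084,.002,.2,(-.0025,.000)))"
```

```text
clock: 8.0
position: [0.465, 0.1243, 0.0872]
tool_rot: [-3.117, -0.123, 2.999]
force: [-1.9, -3.3, 5.7]
grip_width: 0.0112
finger_force: 50.8
clock: 8.5
position: [0.4638, 0.1242, 0.0813]
tool_rot: [-3.125, -0.084, 3.0]
force: [-1.6, -3.3, 7.2]
grip_width: 0.0112
finger_force: 50.9
shift mm [ 0.8   0.61 -0.58] turn [-0.0002 -0.0012 -0.0002] clk 8.5 F [-1.57 -3.28  7.19] M [-0.882  0.153  0.067] w 0.0112 ff 50.9 q [-0.4   0.57  0.04  2.03 -0.08  0.63  1.13]
```

```bash
python3 -m inch '[[0.0001,0,0.0012,-0.0016,-0.0078,0,0.9],[0.0001,0,0.0012,-0.0016,-0.0078,0,0.9],[0.0001,0,0.0012,-0.0016,-0.0078,0,0.9],[0.0001,0,0.0006,-0.0008,-0.0039,0,0.9]]'
python3 -m inch '[[0.0001,-0.0002,0.0006,-0.0008,-0.0039,0,0.9],[0,-0.0001,0.0006,-0.0008,-0.0039,0,0.9],[0,0,0.0006,-0.0008,-0.0039,0,0.9]]'
python3 -c "
from h import *
p=np.load('p.npy');need(goal(p,.044,.002,.2,(-.0025,.000)))"
```

```text
clock: 8.9
position: [0.4631, 0.1241, 0.0771]
tool_rot: [-3.13, -0.056, 3.0]
force: [-0.8, -4.4, 7.0]
grip_width: 0.011
finger_force: 51.0
clock: 9.2
position: [0.4629, 0.1241, 0.0754]
tool_rot: [-3.133, -0.045, 3.0]
force: [-1.2, -2.7, 7.6]
grip_width: 0.0111
finger_force: 51.0
shift mm [ 0.81  0.62 -0.54] turn [ 0.0001 -0.0016 -0.0001] clk 9.2 F [-1.2  -2.66  7.62] M [-0.585  0.287 -0.041] w 0.0111 ff 51.0 q [-0.41  0.56  0.05  2.06 -0.07  0.56  1.12]
```

```bash
for i in 1 2 3; do python3 -m inch '[[0,0,0.0006,-0.0008,-0.0039,0,0.9],[0,0,0.0006,-0.0008,-0.0039,0,0.9]]' | grep -E "clock|force|pos"; done
```

```text
clock: 9.4
position: [0.4628, 0.1241, 0.0741]
force: [-2.6, -1.6, 5.9]
finger_force: 51.0
clock: 9.6
position: [0.4626, 0.1241, 0.0729]
force: [-2.7, -1.9, 7.4]
finger_force: 51.0
clock: 9.8
position: [0.4625, 0.1241, 0.0717]
force: [-3.5, -3.0, 6.6]
finger_force: 51.1
```

```bash
python3 -m inch '[[0.0002,-0.0001,0.0004,-0.0005,-0.0026,0,0.9]]' | grep -E "force|pos"; for i in 1 2 3; do python3 -m inch '[[0,0,0.0004,-0.0005,-0.0026,0,0.9]]' | grep -E "^force|pos"; done
```

```text
position: [0.4624, 0.1241, 0.0713]
force: [-1.2, -2.7, 7.4]
finger_force: 51.1
position: [0.4624, 0.124, 0.071]
force: [-3.1, -2.8, 12.6]
position: [0.4624, 0.1241, 0.0707]
force: [-5.0, -1.9, 15.8]
position: [0.4624, 0.1241, 0.0704]
force: [-5.0, -2.9, 19.0]
```

```bash
python3 -m inch '[[0.0004,-0.0002,-0.0003,0,0,0,0.9]]' | grep -E "^force|pos"; python3 -m inch '[[0,0,0,0,0,0,0.9]]' | grep -E "^force|pos"
python3 -c "
from h import *
p=np.load('p.npy');need(goal(p,.01,.002,.2,(-.0025,.000)))
print([telemetry.observe()['force'][2] for _ in range(3)])"
```

```text
position: [0.4624, 0.124, 0.0708]
force: [-1.3, -2.4, 12.7]
position: [0.4624, 0.124, 0.0708]
force: [-2.1, -3.0, 13.5]
shift mm [ 0.85  0.63 -0.04] turn [ 0.0005 -0.0007 -0.0001] clk 10.4 F [-2.06 -3.   13.52] M [-0.515  0.458 -0.024] w 0.011 ff 51.9 q [-0.42  0.56  0.05  2.1  -0.07  0.5   1.11]
[np.float64(13.516593629075542), np.float64(13.516593629075542), np.float64(13.516593629075542)]
```

```bash
python3 -m inch '[[0,-0.0002,0.00015,0,0,0,0.9]]' | grep -E "^force|pos"; python3 -m inch '[[0,0,0,0,0,0.1,0.9],[0,0,0,0,0,0.1,0.9],[0,0,0,0,0,0,0.9]]'
python3 -c "
from h import *
p=np.load('p.npy');need(goal(p,.01,.002,.4,(-.0025,.000)))"
```

```text
position: [0.4624, 0.124, 0.0707]
force: [-2.0, -0.8, 15.8]
clock: 10.8
position: [0.4624, 0.1242, 0.0707]
tool_rot: [-3.138, -0.01, 2.797]
force: [-2.0, -1.8, 14.9]
grip_width: 0.0112
finger_force: 52.3
shift mm [ 0.94  0.33 -0.17] turn [ 0.0005 -0.0007 -0.0037] clk 10.8 F [-2.03 -1.79 14.87] M [-0.217  0.574 -0.003] w 0.0112 ff 52.3 q [-0.46  0.56  0.11  2.1  -0.13  0.5   0.97]
```

```bash
python3 -m inch '[[0,0,0.00005,0,0,0.1,0.9],[0,0,0,0,0,0.1,0.9]]'| grep -E "^force|pos"; python3 -m inch '[[0,0,0,0,0,0.1,0.9],[0,0,0,0,0,0.1,0.9],[0,0,0,0,0,0,0.9]]'| grep -E "^force|pos"
python3 -c "
from h import *
p=np.load('p.npy');need(goal(p,.01,.002,.8,(-.0025,.000)))"
```

```text
position: [0.4625, 0.1243, 0.0707]
force: [-1.9, 0.9, 15.0]
position: [0.4625, 0.1244, 0.0707]
force: [-2.7, 0.7, 15.2]
shift mm [ 0.96 -0.3  -0.19] turn [ 0.0006 -0.0008 -0.0035] clk 11.3 F [-2.69  0.74 15.19] M [ 0.018  0.444 -0.03 ] w 0.011 ff 52.3 q [-0.55  0.57  0.21  2.1  -0.25  0.5   0.68]
```

```bash
cat > m.sh <<'E'
python3 -c "
from h import *
s=telemetry.observe();print(round(s['clock'],2),np.round(s['force'],1),np.round(s['moment'],3),np.round(s['tool_rot'],3),np.round(s['position']*1e3,2))"
E
python3 -m inch '[[0,0,0.00005,0,0,0.1,0.9]]'>/dev/null; sh m.sh; python3 -m inch '[[0,0,0,0,0,0.1,0.9]]' >/dev/null; sh m.sh; python3 -m inch '[[0,0,0,0,0,0.1,0.9]]' >/dev/null; sh m.sh
```

```text
11.4 [-1.4  1.6 15.6] [0.183 0.474 0.038] [-3.135 -0.007  2.301] [462.57 124.4   70.66]
11.5 [-1.6  1.2 15.7] [0.226 0.485 0.004] [-3.134 -0.007  2.197] [462.64 124.45  70.67]
11.6 [-2.2  0.6 15. ] [0.234 0.422 0.108] [-3.134 -0.006  2.097] [462.71 124.48  70.68]
```

```bash
python3 -m inch '[[0,0,0.00005,0,0,0.05,0.9]]'>/dev/null; sh m.sh; python3 -m inch '[[0,0,0,0,0,0.1,0.9]]' >/dev/null; sh m.sh; python3 -m inch '[[0,0,0,0,0,0.1,0.9]]' >/dev/null; sh m.sh
```

```text
11.7 [-1.9  0.9 15.7] [0.19  0.352 0.026] [-3.133 -0.005  2.047] [462.71 124.49  70.6 ]
11.8 [-1.3  2.  15.2] [ 0.246  0.269 -0.002] [-3.133 -0.004  1.949] [462.8  124.53  70.65]
11.9 [-1.7  1.8 15.3] [0.226 0.225 0.   ] [-3.133 -0.004  1.847] [462.85 124.53  70.65]
```

```bash
for i in 1 2 3; do python3 -m inch '[[0,0,0,0,0,0.04,0.9]]'>/dev/null; sh m.sh; done; python3 -m inch '[[0,0,0,0,0,0.02,0.9]]'>/dev/null; sh m.sh
```

```text
12.0 [-0.9  1.  15.3] [0.287 0.144 0.021] [-3.133e+00 -3.000e-03  1.807e+00] [462.91 124.53  70.64]
12.1 [-0.1  1.8 14.7] [0.252 0.116 0.06 ] [-3.132e+00 -3.000e-03  1.769e+00] [462.9  124.54  70.63]
12.2 [-0.9  1.7 15.3] [0.237 0.052 0.004] [-3.132e+00 -2.000e-03  1.730e+00] [462.92 124.55  70.64]
12.3 [-0.7  1.4 14.8] [0.327 0.091 0.032] [-3.132e+00 -2.000e-03  1.710e+00] [462.95 124.54  70.63]
```

```bash
for i in 1 2 3; do python3 -m inch '[[0,0,0,0,0,0.015,0.9]]'>/dev/null; sh m.sh; done
```

```text
12.4 [-0.8  1.3 16.1] [0.332 0.046 0.194] [-3.132e+00 -2.000e-03  1.695e+00] [462.97 124.55  70.65]
12.5 [-0.6  1.4 14.7] [0.233 0.063 0.634] [-3.132e+00 -2.000e-03  1.681e+00] [462.95 124.52  70.63]
12.6 [ 0.8  1.  15. ] [0.216 0.069 0.965] [-3.132e+00 -2.000e-03  1.667e+00] [462.98 124.57  70.65]
```

The end stop is clear (moment rising at about 1.5 rad). I'll relax the twist, then ease the load off gradually.

```bash
python3 -m inch '[[0,0,0,0,0,-0.03,0.9]]'>/dev/null; sh m.sh; for i in 1 2 3 4 5 ; do python3 -m inch '[[0,0,-0.0001,0,0,0,0.9]]'>/dev/null; sh m.sh; done
```

```text
12.7 [-0.3  1.9 14.6] [0.275 0.106 0.195] [-3.132e+00 -2.000e-03  1.696e+00] [462.96 124.55  70.62]
12.8 [-0.1  1.7 13.4] [0.3   0.018 0.233] [-3.132e+00 -2.000e-03  1.697e+00] [462.97 124.55  70.74]
12.9 [ 1.2  1.4 12.8] [ 0.383 -0.053  0.227] [-3.132e+00 -2.000e-03  1.696e+00] [462.97 124.57  70.81]
13.0 [ 0.9  1.3 11.1] [ 0.365 -0.101  0.22 ] [-3.132e+00 -2.000e-03  1.696e+00] [462.98 124.56  70.87]
13.1 [ 0.2  1.8 10.4] [ 0.33  -0.131  0.219] [-3.132e+00 -2.000e-03  1.697e+00] [462.93 124.55  70.92]
13.2 [1.9 1.3 8.9] [ 0.36  -0.177  0.238] [-3.132e+00 -2.000e-03  1.696e+00] [462.96 124.53  70.99]
```

```bash
for i in 1 2 3 4 5 ; do python3 -m inch '[[0,0,-0.0001,0,0,0,0.9]]'>/dev/null; sh m.sh; done
```

```text
13.3 [0.5 1.1 8.1] [ 0.345 -0.277  0.262] [-3.132e+00 -2.000e-03  1.697e+00] [462.97 124.57  71.07]
13.4 [1.7 1.5 7.8] [ 0.397 -0.278  0.167] [-3.132e+00 -2.000e-03  1.696e+00] [462.96 124.51  71.14]
13.5 [2.5 2.5 6.4] [ 0.424 -0.313  0.222] [-3.132e+00 -2.000e-03  1.696e+00] [462.97 124.54  71.21]
13.6 [1.9 2.7 4.9] [ 0.422 -0.417  0.21 ] [-3.132e+00 -2.000e-03  1.696e+00] [462.96 124.53  71.27]
13.7 [3.3 3.  2.6] [ 0.708 -0.677  0.169] [-3.132e+00 -2.000e-03  1.696e+00] [462.96 124.49  71.33]
```

```bash
python3 -m inch '[[0,0,-0.0001,0,0,0,0.9]]'>/dev/null; sh m.sh; python3 -m inch '[[0,0,0,0,0,0,0.8],[0,0,0,0,0,0,0.7],[0,0,0,0,0,0,0.6],[0,0,0,0,0,0,0.5]]' 20 ; sh m.sh
python3 ov.py w4 0 1.5 -.0025 0
```

```text
13.8 [4.5 4.7 1.8] [ 0.954 -0.88   0.204] [-3.132e+00 -2.000e-03  1.696e+00] [462.91 124.49  71.38]
clock: 14.2
position: [0.4623, 0.1236, 0.0712]
tool_rot: [-3.131, -0.001, 1.696]
force: [-0.2, 0.3, -0.8]
grip_width: 0.0425
finger_force: 0.0
14.2 [-0.2  0.3 -0.8] [-0.01  -0.01  -0.001] [-3.131e+00 -1.000e-03  1.696e+00] [462.26 123.6   71.19]
shift mm [ 1.27 -0.58  3.85] turn [-0.0108 -0.001  -0.0052] clk 14.2 F [-0.22  0.31 -0.81] M [-0.01  -0.01  -0.001] w 0.0425 ff 0.0 q [-0.68  0.6   0.4   2.11 -0.47  0.53  0.19]
[([258.5, 264.1], 0.73)]
[[254.49405995 259.42697819]]
```

View pics/w4.png

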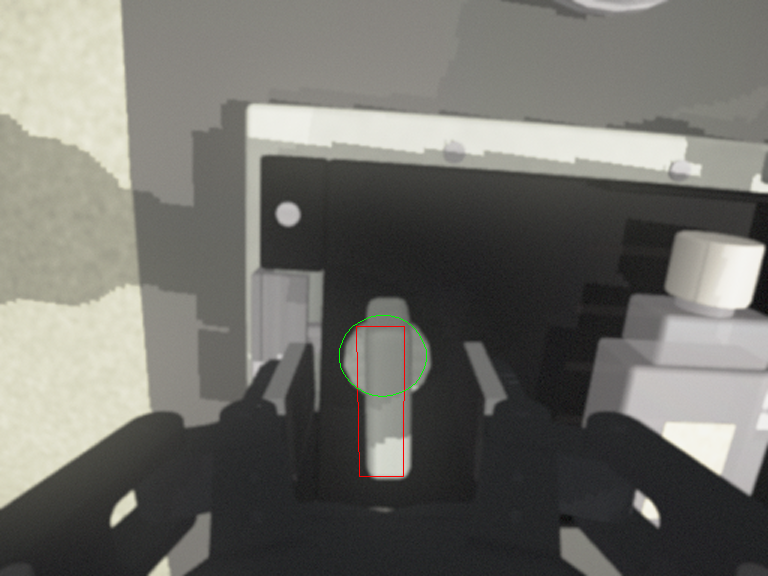

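The platform is still level with the bar crosswise at (388,390), and nothing is touching it. Retreating straight up.

```bash
python3 -m inch '[[0,0,-0.01,0,0,0,0.5],[0,0,-0.02,0,0,0,0.5],[0,0,-0.03,0,0,0,0.5],[0,0,-0.03,0,0,0,0.5],[0,0,-0.03,0,0,0,0.5]]'; python3 -m inch '[[0,0,-0.03,0,0,0,0.5],[0,0,0,0,0,0,0.5],[0,0,0,0,0,0,0.5]]' | grep force
python3 - <<'E'
from h import *
a=save("wrist","f1");b=save("top","f2")
b=b[110:290,150:390]
cv2.imwrite("pics/f.png",np.hstack([cv2.resize(a,(400,300)),cv2.resize(b,(400,300),interpolation=cv2.INTER_CUBIC)])[:,:,::-1])
E
```

```text
clock: 14.8
position: [0.4635, 0.1235, 0.1931]
tool_rot: [-3.131, -0.001, 1.695]
force: [0.6, 0.2, -0.8]
grip_width: 0.0425
finger_force: 0.0
force: [-0.2, 0.1, -1.0]
finger_force: 0.0
```

View pics/f.png

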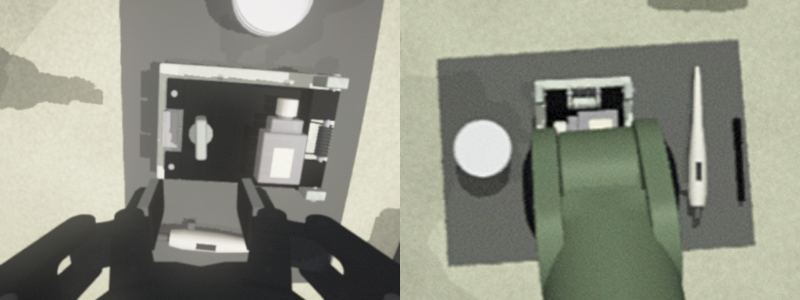

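The platform is locked level, with the bar crosswise at (201,137), the flask in place at (283,150) and the bystanders unmoved. Handing in.

```bash
python3 -c "
from h import *
print(bot.job_done())"
```

```text
the job is handed in; nothing more can be done
None
```

I handed the job in at about 15 s: the platform stayed level after release with the catch turned to its end stop, and the flask and bystanders looked undisturbed. The push at the catch was about 15–16 N during the turn, with a brief peak of 19 N just before it.

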